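Make the kitchen tap safe

ROBOT

A 6-joint arm with a two-finger parallel gripper is mounted at the origin on the work surface. World frame = base frame: x ahead of the robot, y to its left, z up, the work surface at z = 0. Lengths are in mm, angles in degrees, forces in N, time in s.
With the tool pointing down it reaches from about 350 to 850 mm from the base axis. Payload 8.1 kg.
Tool frame: the origin (TCP) lies between the finger pads; the fingertips stand 22 mm ahead of it and the grasp point (between the pads) lies 3 mm ahead of it; z points along the fingers, y is the direction in which the jaws open and shut (so a half turn about z gives the same grasp; the last joint's range is limited). The gripper opens to 85 mm and grips with 20 to 120 N. Pads are 22 mm wide; open, the fingers measure 114 mm over their backs; the gripper's body (76 mm by 85 mm) begins 54 mm behind the grasp point. The pads swing forward as they close: fully open they stand 13 mm farther back than shut.
Start: joints at [-77.831, 7.471, 85.268, -0, 87.261, -4.893], TCP at [176.071, -573.589, 253.292] pointing down, gripper open.
Joint ranges: [-169.43, 169.43], [-51.17, 129.36], [1.28, 143.12], [-76.62, 256.62], [0, 156.53], [-152.29, 152.29]. Speed limits (degrees/s): [136.94, 136.94, 159.86, 180, 180, 180].

INTERFACE

Orientations are given as [roll, pitch, yaw] about the fixed x, y, z axes, in that order (R = Rz(yaw) Ry(pitch) Rx(roll)).
In Python, from bench import r gives the robot as it stands.
- The arm moves only by the tool drive_tool, never from a script. Its argument "moves" is a list of rows, each a list of 2 entries, a list of its own where there are three numbers: the shift along the world's x, y, z in mm, then the turn about the world's z in degrees. A call has exactly 8 rows; each row is the pose to reach, as a shift and turn from the pose commanded when the call began; what a row does not reach only later rows make up. A row lasts 1/12 s, in which the tool goes at most 41.7 mm and 7.16 degrees, less where a joint would pass 70% of its speed; a pose out of reach is approached as far as the arm can. A call with a gripper value outside its range is refused whole. "fingers" is the finger opening in mm, from 0 to 85.4, set as the call begins (left out, the last holds). The fingers move at their own pace and stop on an object; "squeeze" is the grip in N (left out, the last holds). Time passes only in rows, so rows that repeat a pose let the fingers close, or fill a call up. It gives the time, the measured TCP pose, the force and the opening at its end, in the units of the state.
- r.sense(): the state, without advancing time (a new reading comes with each control period).
- r.snapshot(name): name is "side" or "top"; returns a dict with "pixels" (420x560x3 uint8, red, green, blue), "camera_matrix" (3x3 intrinsics, pixels), "xyz" and "orientation" of the camera in the world. Camera axes: x right, y down, z forward; pixel columns grow to the right and rows downward; lengths in mm; the calibration is good to about 2 mm. A picture is of the moment at which its call begins. There is no depth.
- r.hand_in(): hands the job in, once; it reports no verdict.
The state is a dict: "time": time; "joint_pos": joint angles; "qd": joint speeds; "joint_efforts": joint torques, N m; "tool_pos": TCP position; "tcp_rot": TCP orientation; "ft_force": force on the tool from outside, world axes, zero at the start; "wrist_torque": the same for the moment, N m; "finger_gap": finger opening in mm.
Only numpy, scipy, OpenCV 4.12 (cv2) and the standard library are available. Lean on these libraries where they do the work, as an engineer would, in place of code of your own. Each camera call takes 0.05 s, during which the arm holds its last target.

TASK

The water has been off, and someone has left this kitchen tap with both side levers open and its spout swung out towards a drainer. Before the supply comes back on, push the spout round until its outlet is above the middle of the plughole, and push both levers fully shut. Push gently with a finger, do not grip or force the tap, and leave the things on the drainers where they stand.

Things in the scene. Friction and masses are not known exactly. Their poses are not given: they have to be found in the camera images.
- sink: Fixed stainless inset sink, 500 mm (x) by 900 mm (y), top face 3 mm above the worktop. Origin: middle of its outline, at worktop height. One bowl, 150 mm deep, x = -140 to +190 mm and y = -190 to +190 mm from the origin; ribbed drainers left (+y) and right (-y) of it. The tap stands on the ledge on the robot's side of the bowl.
- plughole (a point): Middle of the round plughole (90 mm across, aluminium rim, dark inside) in the floor of the bowl, 147 mm below the worktop.
- tap: Fixed foot of the spout on the ledge (54 mm across, 50 mm high). Origin: on the spout's upright turning axis, at the ledge. The spout is a round steel pipe 22 mm thick: it rises from the foot, bends, runs level with its centre line 205 mm above this origin from 30 to 168 mm out from the axis, then turns down to the outlet.
- spout (a joint): Angle of the swivel spout about the upright axis through tap: 0 when it points in +x (straight over the bowl, away from the robot), positive towards +y (anticlockwise seen from above), end stops at +-1.6. About 0.35 N m turns it, and it stays where it is left.
- spout_outlet (a point): Centre of the outlet (27 mm across) at the downturned end of the spout, 190 mm out from the turning axis and 160 mm above tap's origin.
- left_valve: Fixed foot of the left lever (+y of the spout; 52 mm across, 45 mm high). Origin: on the lever's upright axis, at the ledge. The lever: a hub 38 mm across, its top 77 mm up, and a round steel arm 12 mm thick (15 mm at the outer end) reaching 100 mm out from the axis, its centre line 63 mm (at the hub) to 72 mm (at the end) above this origin.
- left_lever (a joint): Left lever, a quarter-turn handle on an upright axis through left_valve: 0 = fully shut, against its stop, pointing straight sideways away from the spout (+y); it opens towards the bowl, up to 1.57 = pointing in +x over the bowl. About 0.25 N m turns it, and it stays where it is left.
- left_lever_tip (a point): Outer end of the left lever's arm, 100 mm out from its axis.
- right_valve: Fixed foot of the right lever (towards -y from the spout), the same as the left one. Origin: on the lever's upright turning axis, at the ledge.
- right_lever (a joint): Right lever, the mirror image of the left one: 0 = fully shut, against its stop, pointing straight sideways away from the spout (-y); it opens towards the bowl, up to 1.57 = pointing in +x. Same sizes and stiffness.
- right_lever_tip (a point): Outer end of the right lever's arm, 100 mm out from its axis.
- soap: White pump soap dispenser, 55 by 85 by 154 mm high, loose on one of the drainers. Origin: middle of its underside. Not to be disturbed.
- mug: Black mug, 82 mm across and 95 mm high, loose on one of the drainers. Origin: middle of its underside. Not to be disturbed.
- brush: White dish brush, 245 mm long with a round head 46 mm across, lying on the left drainer, roughly along x, handle towards the robot. Origin: under the middle of the handle. Not to be disturbed.
Things that resemble listed ones, but are neither listed nor needed, are in the scene too. What is shaped like the right_valve but green is not meant. Of the things that look like the tap, the larger one is meant.

How it is judged:
By the outcome, as a careful person would: the job done as asked, in the order asked, and still so for the second after the job is handed in, with the robot touching nothing.
It also fails if it takes over 72 s, if anything falls off the work surface, if the arm or the gripper's body presses on something with over 40 N, if the wrist force passes 120 N, or if a joint passes its speed limit or range.

## Working session

There is one attempt and no reset: what is moved stays moved. The work goes in short steps, Python scripts to look and compute and a tool call to move; the robot and the scene stay as the last step left them, time stands still between calls to the robot, and variables do not carry over. Pictures are saved under pics/ and viewed, and the job is handed in when it is done.

Besides the shell and the picture viewer there is one more tool, called after "Request:" as a command line: name --argument value ..., lists and objects as JSON in quotes. drive_tool: Moves the arm, as the interface text tells. Its arguments: {"type":"object","properties":{"moves":{"type":"array","items":{"type":"array"}},"fingers":{"type":"number"},"squeeze":{"type":"number"}},"required":["moves"]}

```bash
mkdir -p pics; ls
cat > h.py <<'E'
from bench import r
import numpy as np, cv2
def snap(name,fn):
    s=r.snapshot(name); cv2.imwrite(fn,s["pixels"][:,:,::-1]); return s
E
python3 - <<'E'
from h import *
import pickle
for n in("side","top"):
    s=snap(n,f"pics/{n}0.png"); pickle.dump(s,open(n+"0.pkl","wb"))
    print(n,s["camera_matrix"],s["xyz"],s["orientation"])
print(r.sense())
E
```

```text
pics
side [[396.29077578   0.         285.8878484 ]
 [  0.         396.29077578 208.84941093]
 [  0.           0.           1.        ]] [229.25632164 676.79221674 768.98532231] [-1.35165339e+02 -1.09463394e-01 -1.58188158e+02]
top [[482.57153514   0.         281.77292178]
 [  0.         482.57153514 202.52582658]
 [  0.           0.           1.        ]] [ 251.92652881   18.14385667 1232.65701112] [-168.9673592     0.24787459  -91.11660065]
{'time': 0.1, 'joint_pos': array([-7.78323361e+01,  7.51293159e+00,  8.53242062e+01,  5.43603933e-04,
        8.72620973e+01, -4.89309584e+00]), 'qd': array([ 0.04845174, -0.18303676, -0.15852762, -0.06708142, -0.02704747,
        0.00238877]), 'joint_efforts': array([ 1.52442470e-03, -5.70952749e+01, -5.01940370e+01, -1.21952148e-04,
        8.21717520e-03,  3.19965443e-05]), 'tool_pos': array([ 175.95592777, -573.12725829,  252.3157058 ]), 'tcp_rot': array([-1.79901173e+02, -9.00539443e-03,  1.70607255e+01]), 'ft_force': array([ 0.25431977,  0.03515869, -0.42754836]), 'wrist_torque': array([ 0.00437532, -0.0513409 ,  0.00778747]), 'finger_gap': 85.42224863191505}
```

View pics/top0.png

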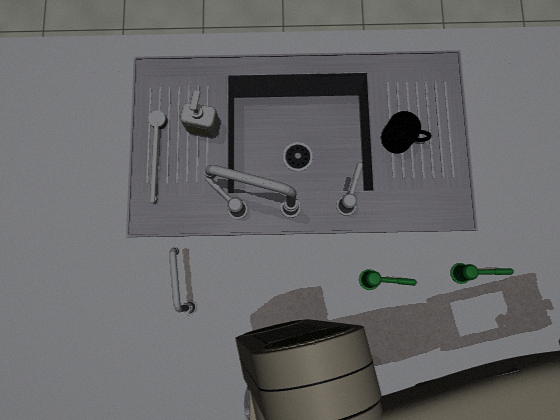

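View pics/side0.png

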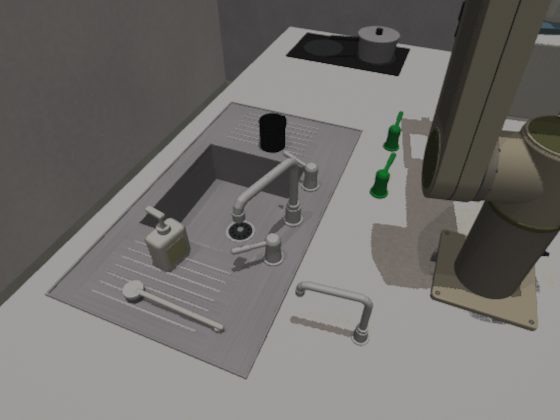

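Run:
```python
import cv2,pickle,numpy as np
t=cv2.imread("pics/top0.png"); s=cv2.imread("pics/side0.png")
a=cv2.resize(t[140:225,190:380],None,fx=4,fy=4,interpolation=cv2.INTER_CUBIC)
cv2.imwrite("pics/topc.png",cv2.convertScaleAbs(a,alpha=1.3))
a=cv2.resize(s[140:270,190:340],None,fx=4.5,fy=4.5,interpolation=cv2.INTER_CUBIC)
cv2.imwrite("pics/sidec.png",cv2.convertScaleAbs(a,alpha=1.3))
```

```text
(no output)
```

View pics/topc.png

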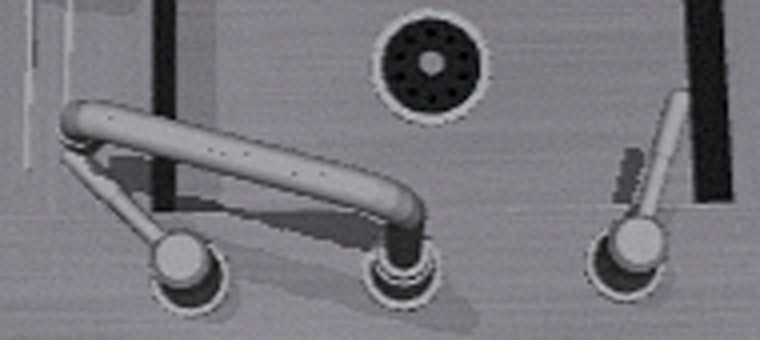

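View pics/sidec.png

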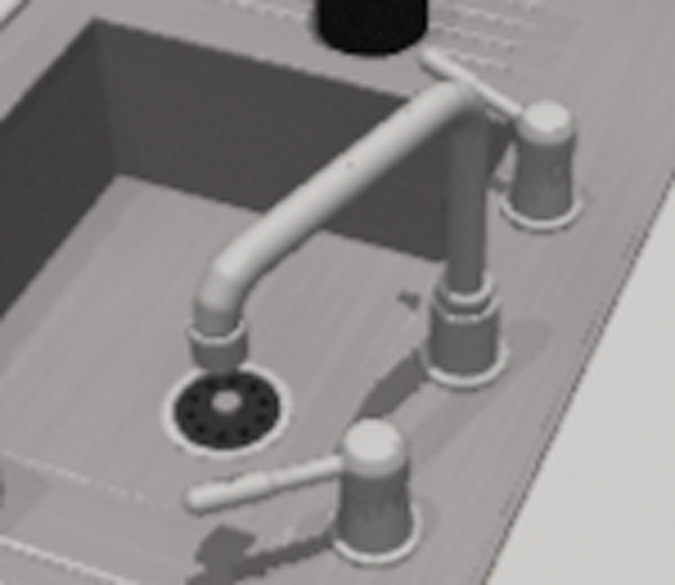

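```bash
cat >> h.py <<'E'
import pickle
from scipy.spatial.transform import Rotation as R
def ray(s,uv):
    K=s["camera_matrix"]; d=np.linalg.inv(K)@np.array([uv[0],uv[1],1.])
    return np.array(s["xyz"]),R.from_euler("xyz",s["orientation"],degrees=True).as_matrix()@d
def plane(s,uv,z):
    o,d=ray(s,uv); return o+d*(z-o[2])/d[2]
def tri(a,ua,b,ub):
    o1,d1=ray(a,ua);o2,d2=ray(b,ub); k=np.linalg.lstsq(np.c_[d1,-d2],o2-o1,rcond=None)[0]
    p,q=o1+k[0]*d1,o2+k[1]*d2; return (p+q)/2,np.linalg.norm(p-q)
def proj(s,p):
    M=R.from_euler("xyz",s["orientation"],degrees=True).as_matrix(); c=s["camera_matrix"]@(M.T@(np.array(p)-s["xyz"])); return c[:2]/c[2]
E
python3 - <<'E'
from h import *
np.set_printoptions(precision=1,suppress=True)
T=pickle.load(open("top0.pkl","rb"));S=pickle.load(open("side0.pkl","rb"))
t=lambda x,y:((x+.5)/4-.5+190,(y+.5)/4-.5+140)
s=lambda x,y:((x+.5)/4.5-.5+190,(y+.5)/4.5-.5+140)
P=dict(lhub=(t(183,258),s(373,440),80),rhub=(t(638,243),s(546,120),80),ltip=(t(66,152),s(190,500),75),rtip=(t(680,92),s(425,58),75),plug=(t(431,67),s(225,410),-147),foot=(t(402,270),s(466,353),3),elbow_out=(t(82,118),s(220,275),208))
for k,(a,b,z) in P.items():print(k,plane(T,a,z),plane(S,b,z),*tri(T,a,S,b))
# sink corners
for a in[(136,57),(459,51),(476,230),(127,236)]:print(plane(T,a,3))
for n,a in dict(soapT=(201,120),mug=(400,132),brush0=(157,118),brush1=(154,202)).items():print(n,plane(T,a,0),plane(T,a,150))
E
```

```text
lhub [475.1 131.7  80. ] [476.8 137.2  80. ] [477.5 132.5  74.1] 2.6513673771852506
rhub [ 478.7 -145.3   80. ] [ 480.  -138.4   80. ] [ 481.2 -146.    73.5] 2.306673557212714
ltip [544.2 204.4  75. ] [547.4 203.2  75. ] [545.1 204.5  76.9] 2.7757782103328763
rtip [ 574.7 -176.4   75. ] [ 574.2 -174.5   75. ] [ 575.1 -176.7   73.2] 0.05687896773617142
plug [ 659.6  -30.1 -147. ] [ 663.2  -27.6 -147. ] [ 662.5  -29.8 -149.9] 4.019324525242937
foot [479.2  -2.6   3. ] [480.   -5.9   3. ] [478.6  -2.5   6.8] 0.3197372469582539
elbow_out [529.6 174.4 208. ] [533.7 172.9 208. ] [530.8 174.6 209.9] 3.4607669199114426
[909.4 413.4   3. ]
[ 907.9 -478.7    3. ]
[ 409.9 -477.5    3. ]
[412.3 417.4   3. ]
soapT [723.2 232.    0. ] [665.9 205.9 150. ]
mug [ 678.1 -301.2    0. ] [ 626.3 -262.4  150. ]
brush0 [731.4 350.8   0. ] [673.1 310.3 150. ]
brush1 [500.5 351.7   0. ] [470.2 311.1 150. ]
```

Candidates for the tap: the one on the sink ledge with its foot at top px (291,208), and the smaller one on the worktop at (190,308). The ledge one is larger and on the sink, so it is the one meant. For the right valve, the steel one at (349,201) is meant; the green ones at (370,280) and (465,272) are not. The enlarged crops confirm this.

The spout points at about +74° and has to go to about -8.5°. The left lever is about 43° open and the right about 72°.

Request:
drive_tool --moves '[[[10,10,15],7],[[25,25,30],14],[[45,45,45],21],[[65,65,60],28],[[90,90,70],35],[[110,115,70],42],[[130,140,70],49],[[150,170,70],56]]' --fingers 0 --squeeze 20

```text
time: 0.77
tool_pos: [326.7, -402.6, 323.0]
tcp_rot: [-180.0, 0.0, 73.4]
ft_force: [0.7, -0.5, -0.1]
finger_gap: -0.1
```

Request:
drive_tool --moves '[[[13,30,0],7],[[26,60,0],14],[[39,90,0],21],[[52,120,0],28],[[65,150,0],35],[[78,180,0],42],[[91,215,0],49],[[104,253,0],56]]'

```text
time: 1.43
tool_pos: [430.1, -149.3, 322.9]
tcp_rot: [-180.0, -0.0, 129.4]
ft_force: [0.7, 0.1, -0.3]
finger_gap: -0.2
```

Request:
drive_tool --moves '[[[8,38,0],7],[[15,76,0],14],[[22,114,0],21],[[28,152,0],28],[[34,190,0],35],[[38,228,0],35],[[42,264,0],35],[[44,294,0],35]]'

```text
time: 2.1
tool_pos: [473.7, 146.0, 322.8]
tcp_rot: [180.0, -0.0, 164.1]
ft_force: [0.2, 0.0, 0.7]
finger_gap: -0.1
```

Request:
drive_tool --moves '[[[0,0,-15],0],[[0,0,-35],0],[[0,0,-55],0],[[0,0,-75],0],[[0,0,-95],0],[[0,0,-110],0],[[0,0,-118],0],[[0,0,-118],0]]'

```text
time: 2.77
tool_pos: [472.6, 143.1, 202.8]
tcp_rot: [-179.9, -0.2, 164.1]
ft_force: [-0.1, 0.0, -0.1]
finger_gap: 0.0
```

Run:
```python
from h import *
a=snap("side","pics/s1.png")["pixels"];b=snap("top","pics/t1.png")["pixels"]
print(r.sense()["tool_pos"])
c=np.hstack([cv2.resize(a[100:300,170:370],(400,400)),cv2.resize(b[60:260,150:350],(400,400))])
cv2.imwrite("pics/c1.png",c[:,:,::-1])
```

```text
[474.12224877 143.41248825 205.67190576]
```

View pics/c1.png

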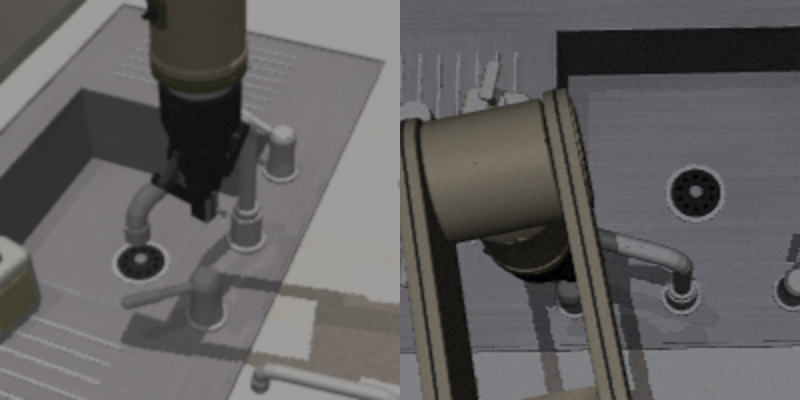

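Run:
```python
import numpy as np
for th in range(74,-14,-4):
    t=np.radians(th);c=np.array([479,-3])+140*np.array([np.cos(t),np.sin(t)])+22*np.array([-np.sin(t),np.cos(t)])
    print(th,np.round(c-[474.07,143.4],1))
```

```text
74 [22.4 -5.8]
70 [32.1 -7.3]
66 [41.8 -9.6]
62 [ 51.2 -12.5]
58 [ 60.5 -16. ]
54 [ 69.4 -20.2]
50 [ 78.1 -25. ]
46 [ 86.4 -30.4]
42 [ 94.2 -36.4]
38 [101.7 -42.9]
34 [108.7 -49.9]
30 [115.2 -57.3]
26 [121.1 -65.3]
22 [126.5 -73.6]
18 [131.3 -82.2]
14 [135.4 -91.2]
10 [ 139.  -100.4]
6 [ 141.9 -109.9]
2 [ 144.1 -119.5]
-2 [ 145.6 -129.3]
-6 [ 146.5 -139.2]
-10 [ 146.6 -149. ]
```

Request:
drive_tool --moves '[[[4,-1,-5],0],[[10,-3,-10],0],[[15,-4,-10],0],[[20,-5,-10],0],[[25,-6,-10],-1],[[30,-7,-10],-3],[[36,-8,-10],-6],[[42,-10,-10],-8]]'

```text
time: 3.53
tool_pos: [516.4, 133.7, 195.4]
tcp_rot: [180.0, -0.1, 155.9]
ft_force: [-2.5, 2.4, 0.9]
finger_gap: -0.3
```

Request:
drive_tool --moves '[[[7,-2,0],-3],[[14,-4,0],-6],[[21,-7,0],-9],[[27,-10,0],-12],[[34,-14,0],-15],[[40,-18,0],-18],[[46,-22,0],-21],[[52,-26,0],-24]]'

```text
time: 4.2
tool_pos: [568.5, 107.5, 195.4]
tcp_rot: [-180.0, -0.1, 131.9]
ft_force: [-3.1, 1.5, 1.9]
finger_gap: 0.2
```

Request:
drive_tool --moves '[[[6,-5,0],-3],[[11,-10,0],-6],[[16,-15,0],-9],[[21,-21,0],-12],[[25,-27,0],-15],[[30,-33,0],-18],[[34,-40,0],-21],[[37,-46,0],-24]]'

```text
time: 4.87
tool_pos: [605.8, 61.5, 195.5]
tcp_rot: [180.0, -0.0, 107.9]
ft_force: [-0.9, 3.7, 0.7]
finger_gap: -0.0
```

Request:
drive_tool --moves '[[[3,-6,0],-2],[[5,-11,0],-5],[[7,-17,0],-7],[[9,-23,0],-10],[[11,-29,0],-12],[[12,-35,0],-15],[[13,-41,0],-18],[[14,-47,0],-20]]'

```text
time: 5.53
tool_pos: [619.6, 14.4, 195.6]
tcp_rot: [180.0, -0.0, 87.9]
ft_force: [-2.0, 3.6, 1.3]
finger_gap: 0.3
```

Run:
```python
from h import *
for n in("side","top"):
    s=snap(n,f"pics/{n}2.png"); pickle.dump(s,open(n+"2.pkl","wb"))
a=cv2.imread("pics/side2.png");b=cv2.imread("pics/top2.png")
c=np.hstack([cv2.resize(a[130:270,180:320],(400,400)),cv2.resize(b[90:230,230:370],(400,400))])
cv2.imwrite("pics/c2.png",c)
```

```text
(no output)
```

View pics/c2.png

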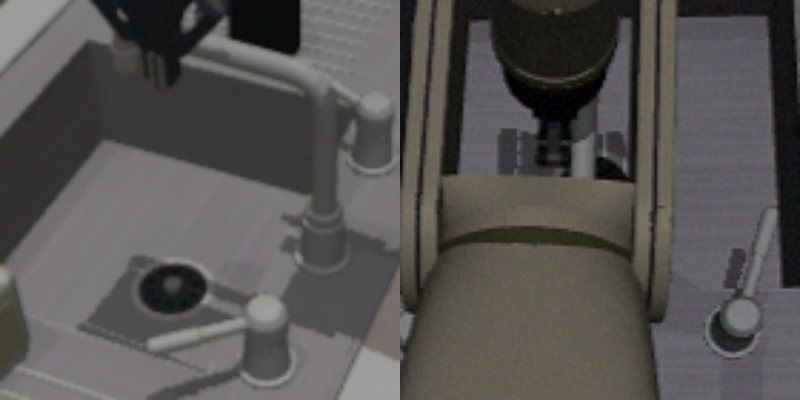

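Request:
drive_tool --moves '[[[0,-3,0],-1],[[1,-6,0],-2],[[1,-10,0],-4],[[1,-10,0],-4],[[1,0,0],-4],[[1,25,0],-4],[[-10,60,0],-4],[[-20,95,0],-4]]'

```text
time: 6.3
tool_pos: [598.7, 110.3, 195.1]
tcp_rot: [-180.0, 0.0, 84.0]
ft_force: [0.6, 0.4, -0.4]
finger_gap: -0.2
```

Request:
drive_tool --moves '[[[-10,30,20],0],[[-20,60,40],0],[[-30,90,40],0],[[-40,125,40],0],[[-50,160,40],0],[[-60,190,40],0],[[-60,200,40],0],[[-60,200,40],0]]'

```text
time: 6.97
tool_pos: [537.7, 312.6, 235.1]
tcp_rot: [-180.0, -0.0, 84.3]
ft_force: [0.2, 0.2, 0.8]
finger_gap: 0.2
```

Run:
```python
from h import *
for n in("side","top"):
    s=snap(n,f"pics/{n}3.png"); pickle.dump(s,open(n+"3.pkl","wb"))
a=cv2.imread("pics/side3.png");b=cv2.imread("pics/top3.png")
print(r.sense()["time"])
c=np.hstack([cv2.resize(a[130:250,200:320],(400,400),interpolation=2),cv2.resize(b[110:230,240:360],(400,400),interpolation=2)])
cv2.imwrite("pics/c3.png",cv2.convertScaleAbs(c,alpha=1.3))
```

```text
7.0667
```

View pics/c3.png

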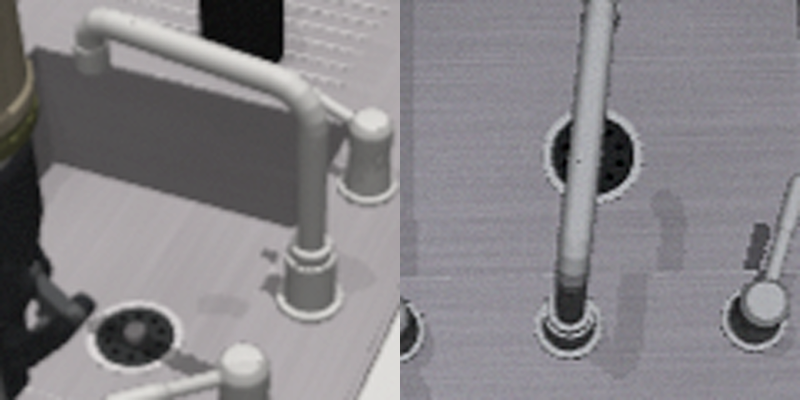

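```bash
python3 - <<'E'
from h import *
np.set_printoptions(precision=2,suppress=True)
T0=pickle.load(open("top0.pkl","rb"));S0=pickle.load(open("side0.pkl","rb"));T=pickle.load(open("top3.pkl","rb"));S=pickle.load(open("side3.pkl","rb"))
# plughole from initial top: dark hole
def hole(s,x0,x1,y0,y1,z):
    g=cv2.cvtColor(s["pixels"],cv2.COLOR_RGB2GRAY); m=np.zeros_like(g); m[y0:y1,x0:x1]=(g[y0:y1,x0:x1]<75)*255
    m=cv2.morphologyEx(m,cv2.MORPH_CLOSE,np.ones((5,5)))
    c=max(cv2.findContours(m,0,2)[0],key=cv2.contourArea); e=cv2.fitEllipse(cv2.convexHull(c)); print("hole px",e,plane(s,e[0],z))
hole(T0,280,315,140,175,-147); hole(S,222,262,218,245,-147);hole(S0,222,262,225,245,-147)
g=cv2.cvtColor(T["pixels"],cv2.COLOR_RGB2GRAY).astype(float)
for v in (100,105,110,115,120,125,130,135,170,175,180,185):
    row=g[v,270:330]; print(v,row.astype(int)[10:50])
E
python3 - <<'E'
import cv2
b=cv2.imread("pics/top3.png")
cv2.imwrite("pics/c4.png",cv2.convertScaleAbs(cv2.resize(b[80:220,220:360],(600,600),interpolation=2),alpha=1.3))
E
```

```text
hole px ((297.26971435546875, 157.6492156982422), (24.456636428833008, 27.51405143737793), 1.8681763410568237) [ 655.65  -29.73 -147.  ]
hole px ((235.52183532714844, 227.66232299804688), (20.306671142578125, 32.57770538330078), 112.08821105957031) [ 680.73  -34.23 -147.  ]
hole px ((240.0808868408203, 230.7342529296875), (16.68643569946289, 22.69972038269043), 82.90892028808594) [ 661.86  -28.05 -147.  ]
100 [93 92 93 90 90 89 88 93 89 90 92 90 94 93 95 88 95 87 92 89 89 90 92 92
 90 90 91 94 96 93 93 92 91 93 94 92 90 94 94 94]
105 [100 101 101 101 100  99 107 101 101 100  99 101 107 102 102 103 106 101
 105 103 104 106 104 100 103 104 102 103 101 101 104 103 101 107  99 103
 105 107 101 106]
110 [105 102 105 106 103 105 104 104 103 105 104 103 107 106  85  62  66 103
 124 128 134 129 114  93  87  84  97 102 100 100 101 106 104 100 101 102
 100 103 102 104]
115 [100 102 101 102 102 103 103  99 101 102 101 103  99 107  61  69  98 119
 131 137 131 130 117  96  80  47  92 103 101 103 102 106 107 103 106 101
 109 103 104 106]
120 [109 106 106 105 107 106 109 106 108 108 109 107 107 109
[... 583 characters left out ...]
06 107 101
 107 102 106 107]
170 [109 113 111 111 108 110 111 110  89  83 105 123 133 133 133 136 126 107
  82 126 136  93 106  94 105 108 112 107 108 109 109 108 108 108 107 103
  94  99  95  99]
175 [106 108 103 103 103 106 106 106  81  93 115 129 132 134 132 130 120  98
  83  98 105 103 104 106 102 103 100 104 104 100 102  99  99 104 105 102
 101 101  92  89]
180 [109 106 107 112 106 106 108  74  79 105 124 133 133 132 134 126 110  76
  98 105 104 104 107 104 105 103 102 103 106 104 102 102 102 102 100 102
 101 103  93  95]
185 [108 110 107 110 110 111 111  78  85 109 121 123 130 125 124 112  86  77
 100 108 108 107 109 105 107 109 104 109 107 106 106 108 107 107 110 111
 110  98  99  96]
```

View pics/c4.png

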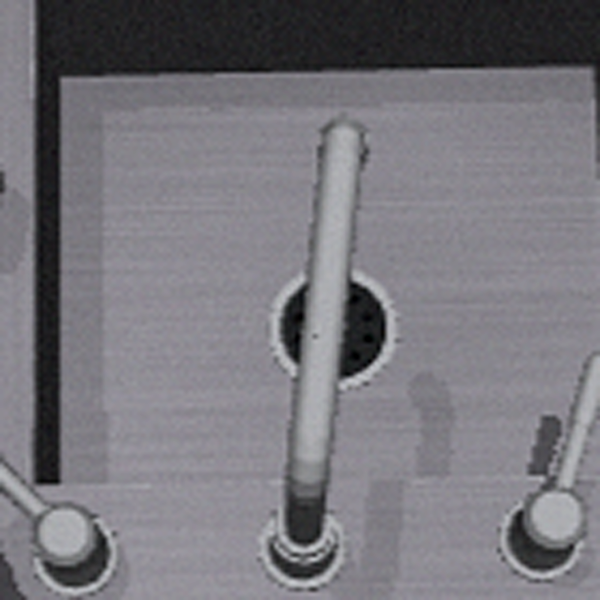

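```bash
python3 - <<'E'
from h import *
np.set_printoptions(precision=2,suppress=True)
T=pickle.load(open("top3.pkl","rb"));S=pickle.load(open("side3.pkl","rb"))
g=cv2.cvtColor(T["pixels"],cv2.COLOR_RGB2GRAY).astype(float)
P=[]
for v in list(range(117,138))+list(range(171,184)):
    # centroid of steep dark edges
    row=g[v]; c0=np.interp(v,[115,185],[299,292]); l=int(c0)-7+np.argmin(row[int(c0)-7:int(c0)-1]); rr=int(c0)+2+np.argmin(row[int(c0)+2:int(c0)+8])
    P.append(((l+rr)/2,v))
W=np.array([plane(T,p,208)[:2] for p in P])
k=np.polyfit(W[:,0],W[:,1],1); print("slope deg",np.degrees(np.arctan(k[0])),"y at 479",np.polyval(k,479),"y at 669",np.polyval(k,669),"resid",np.std(W[:,1]-np.polyval(k,W[:,0])))
# side view: outlet bottom px crop (92,62)/3.333+(200,130); foot
s=lambda x,y:((x+.5)/3.3333-.5+200,(y+.5)/3.3333-.5+130)
print("outlet side z163",plane(S,s(91,68),163)); 
# side pipe centreline at several, z=208
for p in [(110,20),(190,50),(280,82)]: print(plane(S,s(*p),211))
print("foot T",plane(T,(290.5,207.6),3),"foot mid of cap",plane(T,((303+.5)/4.286-.5+220,(543+.5)/4.286-.5+80),53))
# plughole via rim ellipse
for n in("top0","side0"):
    q=pickle.load(open(n+".pkl","rb")); print(proj(q,[660,-30,-147]))
    for a in np.radians([0,90,180,270]): print(proj(q,[660+45*np.cos(a),-30+45*np.sin(a),-147]),end=" ")
E
python3 - <<'E'
import cv2
b=cv2.imread("pics/top0.png")[136:178,276:318]; a=cv2.imread("pics/side3.png")[210:252,215:257]
import numpy as np
cv2.imwrite("pics/c5.png",cv2.convertScaleAbs(np.hstack([cv2.resize(x,(378,378),interpolation=0) for x in(a,b)]),alpha=1.3))
E
```

```text
slope deg -7.348677222890586 y at 479 -2.3769929179662412 y at 669 -26.880640903454186 resid 0.3665784759100306
outlet side z163 [668.18 -22.   163.  ]
[647.71 -23.32 211.  ]
[578.17 -11.71 211.  ]
[504.99  -1.19 211.  ]
foot T [477.89  -3.55   3.  ] foot mid of cap [471.97  -2.28  53.  ]
[297.32 156.23]
[296.94 141.72] [282.16 156.54] [297.71 170.92] [312.48 155.93] [240.9  230.46]
[227.94 226.44] [234.25 240.81] [254.12 234.57] [247.24 220.6 ]
```

View pics/c5.png

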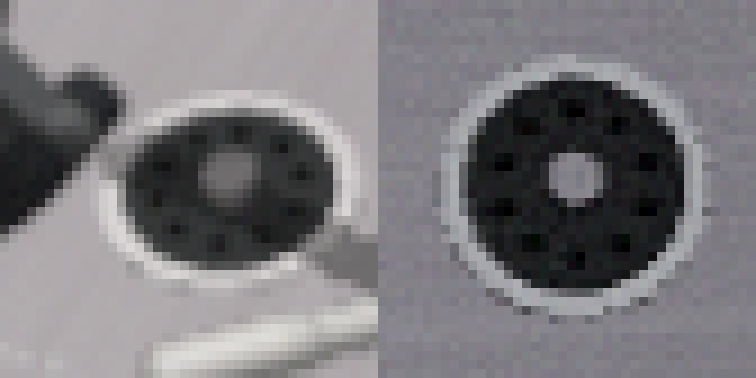

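Request:
drive_tool --moves '[[[12,-35,0],0],[[24,-70,0],0],[[36,-105,0],0],[[48,-140,0],0],[[58,-175,0],0],[[68,-210,-20],0],[[75,-245,-40],0],[[81,-275,-40],0]]'

```text
time: 7.73
tool_pos: [618.0, 30.0, 190.6]
tcp_rot: [-179.6, 0.1, 83.9]
ft_force: [-1.6, -0.1, -1.7]
finger_gap: -0.2
```

Request:
drive_tool --moves '[[[0,-10,0],0],[[0,-20,0],0],[[0,-26,0],0],[[0,-30,0],-1],[[0,-32,0],-1],[[0,-33,0],-1],[[0,-33,0],-1],[[0,-33,0],-1]]'

```text
time: 8.4
tool_pos: [620.2, 2.4, 195.7]
tcp_rot: [180.0, -0.0, 83.1]
ft_force: [0.1, 2.6, 2.4]
finger_gap: 0.2
```

Request:
drive_tool --moves '[[[0,3,0],0],[[0,10,0],0],[[0,30,0],0],[[-10,60,0],0],[[-20,95,20],0],[[-30,130,40],0],[[-40,165,40],0],[[-50,200,40],0]]'

```text
time: 9.07
tool_pos: [570.2, 203.7, 237.4]
tcp_rot: [179.8, -0.1, 83.1]
ft_force: [0.5, 0.1, -0.7]
finger_gap: 0.1
```

Request:
drive_tool --moves '[[[-5,35,0],0],[[-10,70,0],0],[[-20,95,0],0],[[-30,105,0],0],[[-30,105,0],0],[[-30,105,0],0],[[-30,105,0],0],[[-30,105,0],0]]'

```text
time: 9.73
tool_pos: [540.6, 305.2, 235.3]
tcp_rot: [180.0, 0.0, 83.0]
ft_force: [0.2, 0.2, 0.3]
finger_gap: 0.2
```

```bash
cat > m.py <<'E'
from h import *
import sys
n=sys.argv[1]
for k in("side","top"):
    s=snap(k,f"pics/{k}{n}.png"); pickle.dump(s,open(f"{k}{n}.pkl","wb"))
T=s
g=cv2.cvtColor(T["pixels"],cv2.COLOR_RGB2GRAY).astype(float)
P=[]
for v in list(range(117,138))+list(range(171,184)):
    row=g[v]; c0=np.interp(v,[115,185],[300,292]); l=int(c0)-7+np.argmin(row[int(c0)-7:int(c0)-1]); rr=int(c0)+2+np.argmin(row[int(c0)+2:int(c0)+8])
    P.append(((l+rr)/2,v))
W=np.array([plane(T,p,208)[:2] for p in P])
k=np.polyfit(W[:,0],W[:,1],1); print("slope deg",np.degrees(np.arctan(k[0])),"y at 479",np.polyval(k,479),"y at 668",np.polyval(k,668),"resid",np.std(W[:,1]-np.polyval(k,W[:,0])))
print(r.sense()["time"])
a=cv2.imread(f"pics/side{n}.png");b=cv2.imread(f"pics/top{n}.png")
c=np.hstack([cv2.resize(a[130:270,190:330],(400,400),interpolation=2),cv2.resize(b[90:230,190:380],(543,400),interpolation=2)])[:,:800]
cv2.imwrite(f"pics/m{n}.png",cv2.convertScaleAbs(c,alpha=1.3))
E
python3 m.py 4
```

```text
slope deg -7.870554028393978 y at 479 -2.500617835307942 y at 668 -28.62753924486932 resid 0.34498106427849373
9.8333
```

View pics/m4.png

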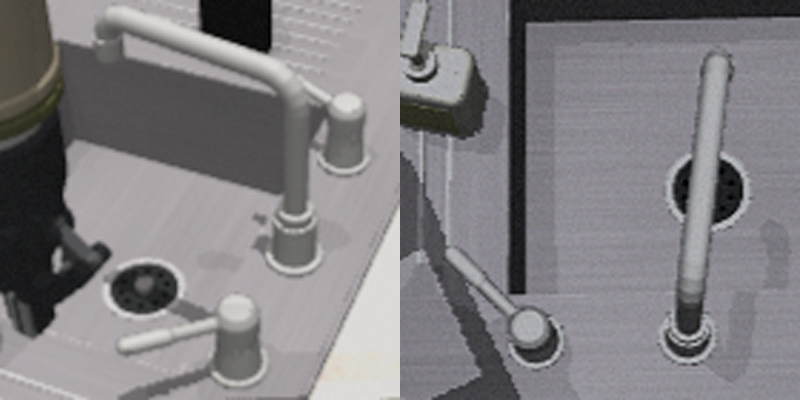

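Request:
drive_tool --moves '[[[12,-35,0],0],[[24,-70,0],0],[[36,-105,0],0],[[48,-140,0],0],[[58,-175,0],0],[[68,-210,-20],0],[[75,-245,-40],0],[[80,-275,-40],0]]'

```text
time: 10.5
tool_pos: [618.3, 27.9, 190.7]
tcp_rot: [-179.7, 0.1, 82.9]
ft_force: [-1.1, -0.0, -1.1]
finger_gap: -0.1
```

Request:
drive_tool --moves '[[[0,-10,0],0],[[0,-20,0],0],[[0,-26,0],0],[[0,-29,0],0],[[0,-31,0],0],[[0,-32,0],0],[[0,-32,0],0],[[0,-32,0],0]]'

```text
time: 11.17
tool_pos: [620.3, 0.5, 195.9]
tcp_rot: [180.0, -0.0, 83.1]
ft_force: [0.0, 3.0, 2.2]
finger_gap: 0.3
```

Request:
drive_tool --moves '[[[0,3,0],0],[[0,10,0],0],[[0,30,0],0],[[-10,60,0],0],[[-20,95,20],0],[[-30,130,40],0],[[-40,165,40],0],[[-50,200,40],0]]'

```text
time: 11.83
tool_pos: [570.2, 201.6, 237.3]
tcp_rot: [179.8, -0.1, 83.1]
ft_force: [0.7, -0.1, 0.2]
finger_gap: -0.1
```

Request:
drive_tool --moves '[[[-5,35,0],0],[[-10,70,0],0],[[-20,95,0],0],[[-30,105,0],0],[[-30,105,0],0],[[-30,105,0],0],[[-30,105,0],0],[[-30,105,0],0]]'

```text
time: 12.5
tool_pos: [540.6, 303.2, 235.3]
tcp_rot: [180.0, 0.0, 83.0]
ft_force: [1.3, 0.7, 0.7]
finger_gap: 0.2
```

```bash
python3 m.py 5
python3 - <<'E'
from h import *
S=pickle.load(open("side5.pkl","rb"))
p=S["pixels"][120:170,215:265,::-1]
cv2.imwrite("pics/c6.png",cv2.resize(p,(600,600),interpolation=0))
for y in(-26,-29,-32): print(proj(S,[667,y,163]),proj(S,[641,y+3.8,208]))
E
```

```text
slope deg -8.673715056455846 y at 479 -2.5157752241333924 y at 668 -31.348109837739827 resid 0.3546384678317032
12.6
[228.10319647 149.27027171] [235.0195191  137.52823738]
[228.65506564 148.60933833] [235.58085236 136.86301345]
[229.20478327 147.95098171] [236.13990398 136.20049344]
```

View pics/c6.png

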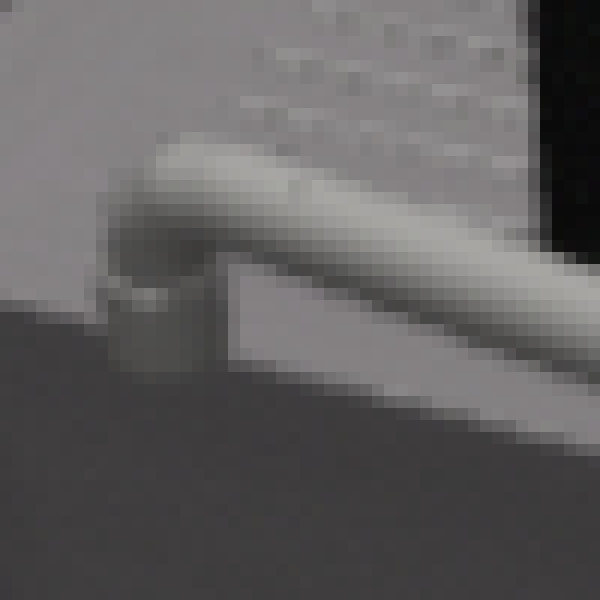

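Request:
drive_tool --moves '[[[2,-18,0],7],[[4,-36,0],14],[[7,-54,0],21],[[9,-72,0],28],[[11,-90,0],35],[[14,-108,0],42],[[16,-126,0],48],[[18,-144,0],54]]'

```text
time: 13.27
tool_pos: [558.4, 158.6, 235.4]
tcp_rot: [180.0, 0.0, 137.3]
ft_force: [0.9, -0.0, 0.8]
finger_gap: 0.4
```

Request:
drive_tool --moves '[[[0,0,-20],0],[[0,0,-45],0],[[0,0,-70],0],[[0,0,-95],0],[[0,0,-120],0],[[0,0,-142],0],[[0,0,-158],0],[[0,0,-163],0]]'

```text
time: 13.93
tool_pos: [556.1, 159.1, 68.8]
tcp_rot: [-179.8, -0.2, 137.0]
ft_force: [-0.4, 0.2, -1.0]
finger_gap: 0.0
```

```bash
python3 m.py 6
python3 - <<'E'
import numpy as np
for d in (18,):
  for al in range(43,-7,-3):
    a=np.radians(al); c=np.array([477.5,132.5])+75*np.array([np.sin(a),np.cos(a)])+d*np.array([np.cos(a),-np.sin(a)]); print(al,np.round(c-[558,160.4],1))
E
```

```text
slope deg -8.739955934434814 y at 479 -2.3983398512988288 y at 668 -31.454306075222902 resid 0.3752019280085407
14.0333
43 [-16.2  14.7]
40 [-18.5  18. ]
37 [-21.   21.2]
34 [-23.6  24.2]
31 [-26.4  27.1]
28 [-29.4  29.9]
25 [-32.5  32.5]
22 [-35.7  34.9]
19 [-39.1  37.2]
16 [-42.5  39.2]
13 [-46.1  41.1]
10 [-49.7  42.8]
7 [-53.5  44.3]
4 [-57.3  45.7]
1 [-61.2  46.8]
-2 [-65.1  47.7]
-5 [-69.1  48.4]
```

View pics/m6.png

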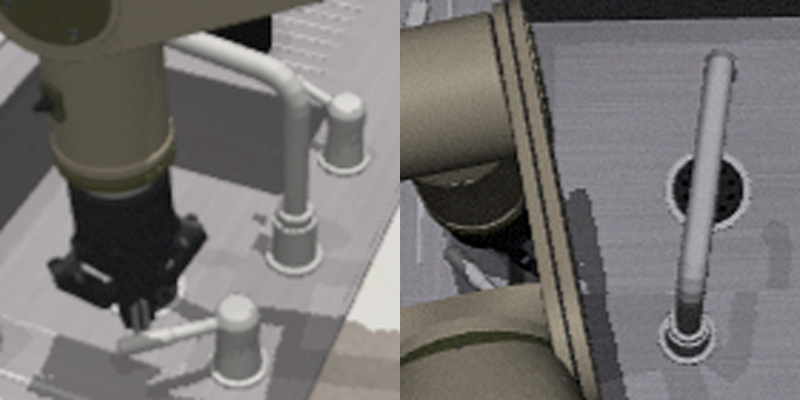

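Request:
drive_tool --moves '[[[-8,8,0],0],[[-14,13,0],0],[[-18,18,0],3],[[-21,21,0],6],[[-24,24,0],9],[[-26,27,0],12],[[-29,30,0],15],[[-32,32,0],18]]'

```text
time: 14.7
tool_pos: [527.3, 193.5, 74.5]
tcp_rot: [179.8, 0.2, 155.2]
ft_force: [5.2, 1.2, -1.3]
finger_gap: -0.1
```

Request:
drive_tool --moves '[[[-4,3,0],3],[[-7,5,0],6],[[-11,7,0],9],[[-14,9,0],12],[[-18,11,0],15],[[-21,12,0],18],[[-24,13,0],20],[[-27,14,0],23]]'

```text
time: 15.37
tool_pos: [500.5, 208.0, 74.8]
tcp_rot: [179.9, 0.3, 178.2]
ft_force: [4.8, 2.7, -1.2]
finger_gap: -0.2
```

Request:
drive_tool --moves '[[[-0.5,0,0],0],[[-1,0,0],0],[[-1.5,0,0],1],[[-2,0,0],1],[[-2.5,0,0],1],[[-3,0,0],1],[[-3,0,0],1],[[-3,0,0],1]]'

```text
time: 16.03
tool_pos: [496.1, 206.3, 72.3]
tcp_rot: [-180.0, 0.0, 179.0]
ft_force: [3.4, 1.1, 3.4]
finger_gap: 0.0
```

Request:
drive_tool --moves '[[[-0.5,0,0],0],[[-1,0,0],0],[[-1.5,0,0],0],[[-2,0,0],0],[[-2,0,0],0],[[-2,0,0],0],[[-2,0,0],0],[[-2,0,0],0]]'

```text
time: 16.7
tool_pos: [494.8, 206.4, 72.4]
tcp_rot: [180.0, 0.1, 179.1]
ft_force: [8.0, 2.4, -0.1]
finger_gap: 0.1
```

Request:
drive_tool --moves '[[[-0.3,0,0],0],[[-0.6,0,0],0],[[-1,0,0],0],[[-1,0,0],0],[[-1,0,0],0],[[-1,0,0],0],[[-1,0,0],0],[[-1,0,0],0]]'

```text
time: 17.37
tool_pos: [494.7, 206.4, 72.5]
tcp_rot: [180.0, 0.2, 179.0]
ft_force: [12.0, 2.4, -4.5]
finger_gap: 0.4
```

Request:
drive_tool --moves '[[[5,0,0],0],[[20,-5,0],0],[[40,-10,0],0],[[45,-10,25],-5],[[45,-10,60],-12],[[45,-10,100],-19],[[45,-10,140],-26],[[45,-10,180],-33]]'

```text
time: 18.03
tool_pos: [536.4, 195.9, 252.5]
tcp_rot: [-179.8, -0.2, 145.7]
ft_force: [1.0, 0.7, 0.5]
finger_gap: 0.1
```

Request:
drive_tool --moves '[[[0,-20,30],-7],[[0,-55,45],-14],[[0,-90,45],-21],[[0,-125,45],-28],[[5,-160,45],-35],[[10,-195,45],-42],[[15,-230,45],-49],[[20,-265,45],-56]]'

```text
time: 18.7
tool_pos: [556.8, -70.0, 296.0]
tcp_rot: [-179.8, -0.0, 89.7]
ft_force: [1.4, 0.4, 0.0]
finger_gap: -0.1
```

Request:
drive_tool --moves '[[[2,-30,0],-7],[[4,-55,0],-14],[[5,-67,0],-18],[[5,-67,0],-18],[[5,-67,0],-18],[[5,-67,0],-18],[[5,-67,0],-18],[[5,-67,0],-18]]'

```text
time: 19.37
tool_pos: [563.0, -134.4, 297.2]
tcp_rot: [-180.0, -0.0, 72.2]
ft_force: [0.8, 0.0, 0.3]
finger_gap: 0.1
```

```bash
python3 m.py 7;  python3 - <<'E'
import numpy as np
for al in range(72,-5,-4):
    a=np.radians(al); c=np.array([480.5,-145.8])+75*np.array([np.sin(a),-np.cos(a)])+18*np.array([np.cos(a),np.sin(a)]); print(al,np.round(c-[563.07,-135.6],1))
E
```

```text
slope deg -8.673715056455846 y at 479 -2.5157752241333924 y at 668 -31.348109837739827 resid 0.3546384678317032
19.4667
72 [ -5.7 -16.3]
68 [ -6.3 -21.6]
64 [ -7.3 -26.9]
60 [ -8.6 -32.1]
56 [-10.3 -37.2]
52 [-12.4 -42.2]
48 [-14.8 -47. ]
44 [-17.5 -51.6]
40 [-20.6 -56.1]
36 [-23.9 -60.3]
32 [-27.6 -64.3]
28 [-31.5 -68. ]
24 [-35.6 -71.4]
20 [-40.  -74.5]
16 [-44.6 -77.3]
12 [-49.4 -79.8]
8 [-54.3 -82. ]
4 [-59.4 -83.8]
0 [-64.6 -85.2]
-4 [-69.8 -86.3]
```

View pics/m7.png

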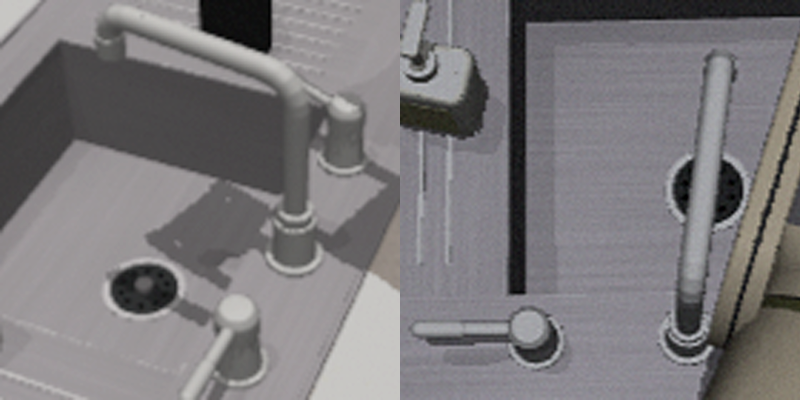

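View pics/side7.png

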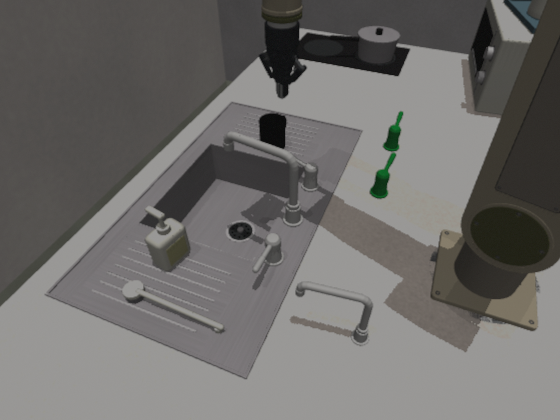

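Request:
drive_tool --moves '[[[0,0,-20],0],[[0,0,-45],0],[[0,0,-75],0],[[0,0,-105],0],[[0,0,-130],0],[[0,0,-150],0],[[0,0,-155],0],[[0,0,-155],0]]'

```text
time: 20.13
tool_pos: [561.8, -134.8, 140.4]
tcp_rot: [-179.8, -0.0, 72.1]
ft_force: [-0.0, 0.7, 0.3]
finger_gap: -0.1
```

Run:
```python
from h import *
s=snap("side","pics/s8.png"); cv2.imwrite("pics/s8c.png",cv2.resize(s["pixels"][60:240,190:390,::-1],None,fx=3,fy=3))
```

```text
(no output)
```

View pics/s8c.png

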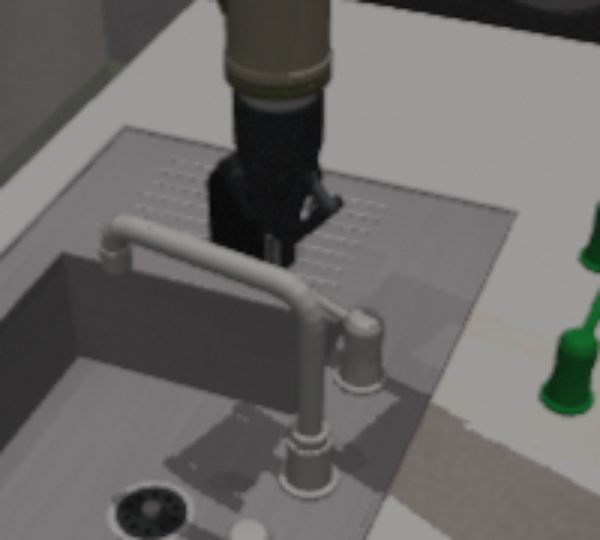

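Request:
drive_tool --moves '[[[0,0,-12],0],[[0,0,-28],0],[[0,0,-44],0],[[0,0,-58],0],[[0,0,-67],0],[[0,0,-70],0],[[0,0,-70],0],[[0,0,-70],0]]'

```text
time: 20.85
tool_pos: [563.8, -135.8, 73.3]
tcp_rot: [179.9, 0.0, 72.1]
ft_force: [0.5, 0.7, -0.6]
finger_gap: 0.1
```

Request:
drive_tool --moves '[[[-2,-6,0],0],[[-4,-12,0],0],[[-6,-17,0],0],[[-6,-22,0],-4],[[-7,-27,0],-8],[[-9,-32,0],-12],[[-10,-37,0],-16],[[-12,-42,0],-20]]'

```text
time: 21.52
tool_pos: [551.5, -177.9, 73.1]
tcp_rot: [179.9, -0.1, 51.8]
ft_force: [-0.6, 3.7, 3.2]
finger_gap: -0.1
```

Request:
drive_tool --moves '[[[-3,-5,0],-4],[[-5,-10,0],-8],[[-8,-14,0],-12],[[-12,-18,0],-16],[[-15,-22,0],-20],[[-19,-26,0],-24],[[-23,-29,0],-28],[[-28,-32,0],-32]]'

```text
time: 22.18
tool_pos: [523.7, -210.3, 73.1]
tcp_rot: [179.9, -0.1, 19.8]
ft_force: [5.0, 1.3, -0.7]
finger_gap: 0.1
```

Request:
drive_tool --moves '[[[-4,-2,0],-3],[[-7,-4,0],-6],[[-11,-6,0],-9],[[-14,-7,0],-12],[[-17,-8,0],-15],[[-19,-9,0],-17],[[-21,-10,0],-19],[[-22,-10,0],-20]]'

```text
time: 22.85
tool_pos: [501.5, -220.5, 73.1]
tcp_rot: [180.0, -0.1, -0.1]
ft_force: [3.6, -0.7, -0.7]
finger_gap: -0.4
```

Request:
drive_tool --moves '[[[-0.5,0,0],0],[[-1,0,0],0],[[-1.5,0,0],0],[[-2,0,0],0],[[-2.5,0,0],0],[[-3,0,0],0],[[-3,0,0],0],[[-3,0,0],0]]'

```text
time: 23.52
tool_pos: [499.2, -220.0, 72.9]
tcp_rot: [179.9, -0.1, 0.1]
ft_force: [7.5, -3.9, 0.1]
finger_gap: 0.1
```

Request:
drive_tool --moves '[[[-0.5,0,0],0],[[-1,0,0],0],[[-1,0,0],0],[[-1,0,0],0],[[-1,0,0],0],[[-1,0,0],0],[[-1,0,0],0],[[-1,0,0],0]]'

```text
time: 24.18
tool_pos: [499.1, -220.0, 73.0]
tcp_rot: [179.9, -0.3, 0.1]
ft_force: [11.9, -3.4, -3.4]
finger_gap: 0.1
```

Request:
drive_tool --moves '[[[-0.5,0,0],0],[[-1,0,0],0],[[-1,0,0],0],[[-1,0,0],0],[[-1,0,0],0],[[-1,0,0],0],[[-1,0,0],0],[[-1,0,0],0]]'

```text
time: 24.85
tool_pos: [498.9, -220.0, 73.1]
tcp_rot: [179.9, -0.4, 0.1]
ft_force: [17.3, -3.4, -7.8]
finger_gap: 0.2
```

Request:
drive_tool --moves '[[[5,0,0],0],[[15,0,0],0],[[25,0,0],0],[[25,0,20],0],[[25,0,55],0],[[25,0,95],0],[[25,0,135],0],[[25,0,175],0]]'

```text
time: 25.52
tool_pos: [519.7, -218.7, 247.9]
tcp_rot: [-179.9, 0.2, 0.1]
ft_force: [0.9, -0.1, 0.5]
finger_gap: 0.2
```

Request:
drive_tool --moves '[[[-10,-15,30],0],[[-30,-40,50],0],[[-55,-65,50],0],[[-80,-95,50],0],[[-105,-125,50],0],[[-130,-155,50],0],[[-155,-185,50],0],[[-180,-210,50],0]]'

```text
time: 26.18
tool_pos: [339.0, -430.3, 296.4]
tcp_rot: [-179.9, 0.1, 0.1]
ft_force: [-0.5, -0.7, -0.0]
finger_gap: -0.3
```

Request:
drive_tool --moves '[[[-15,-15,0],0],[[-35,-40,0],0],[[-60,-65,0],0],[[-85,-90,0],0],[[-110,-110,0],0],[[-120,-120,0],0],[[-120,-120,0],0],[[-120,-120,0],0]]'

```text
time: 26.85
tool_pos: [220.7, -549.1, 296.3]
tcp_rot: [-179.8, 0.0, -0.0]
ft_force: [1.5, 0.5, -0.3]
finger_gap: 0.1
```

```bash
python3 m.py 9
```

```text
slope deg -8.673715056455846 y at 479 -2.5157752241333924 y at 668 -31.348109837739827 resid 0.3546384678317032
26.95
```

View pics/top9.png

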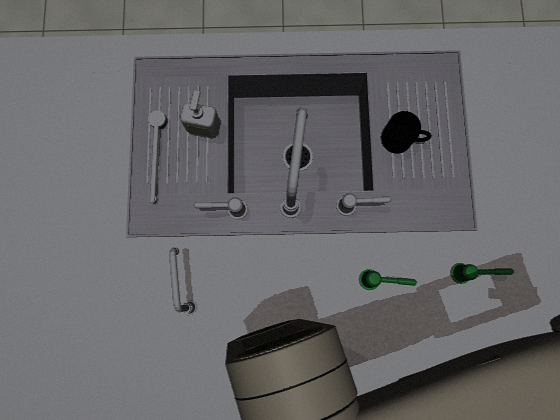

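View pics/side9.png

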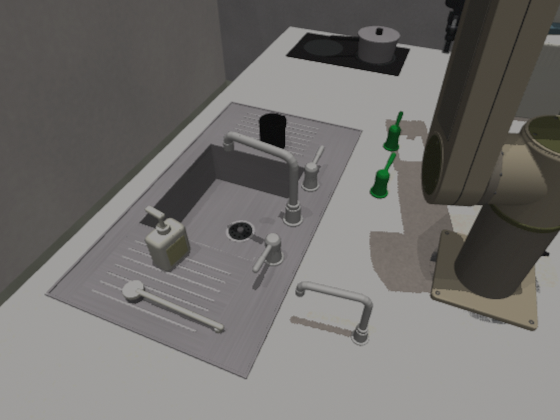

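Run:
```python
from h import *
b=cv2.imread("pics/top9.png")[185:225,185:405]
cv2.imwrite("pics/c9.png",cv2.convertScaleAbs(cv2.resize(b,None,fx=3.6,fy=3.6,interpolation=2),alpha=1.3))
T=pickle.load(open("top9.pkl","rb")); g=cv2.cvtColor(T["pixels"],cv2.COLOR_RGB2GRAY)
for lo,hi,sg in((198,224,1),(361,387,-1)):
    pts=[]
    for u in range(lo,hi):
        col=g[194:214,u].astype(float); w=np.clip(col-115,0,None); 
        if w.sum()>0: pts.append(plane(T,(u,194+(w*np.arange(20)).sum()/w.sum()),70)[:2])
    pts=np.array(pts); k=np.polyfit(pts[:,1],pts[:,0],1); print("open deg",sg*np.degrees(np.arctan(k[0])),np.std(pts[:,0]-np.polyval(k,pts[:,1])))
d=cv2.absdiff(cv2.imread("pics/top0.png"),cv2.imread("pics/top9.png")).max(2)
for n,(x0,x1,y0,y1) in dict(soap=(178,220,85,140),mug=(378,435,105,158),brush=(145,170,105,206)).items(): print(n,(d[y0:y1,x0:x1]>25).sum())
```

```text
open deg 2.02189338979969 0.4419594658791289
open deg 1.2152805677148388 0.45654185513724266
soap 0
mug 0
brush 0
```

View pics/c9.png

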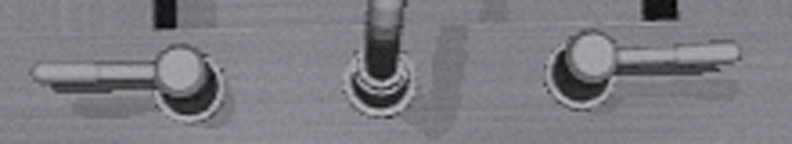

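```bash
python3 -c "
from bench import r
print(r.hand_in())"
```

```text
the job is handed in; nothing more can be done
None
```

I swung the spout over the plughole with a closed finger, then pushed the left lever shut and then the right. I parked the arm clear of everything and handed the job in at about 27 s.

| Check | Result |
|---|---|
| **Spout outlet** | The top view puts it at y ≈ -31 mm against the plughole's -30 mm, with the spout at -8.7°. The side view disagreed slightly, about 2 mm to the other side, so I left it between the two. |
| **Levers** | Both stopped moving while the push rose to 12 N on the left and 17 N on the right, where about 3 N turns them, so both are on their stops. The top view shows them 1–2° open. About 1.2° of that comes from the arms sloping upward, which leaves up to about 0.8° unexplained on the left one. |
| **Things on the drainers** | The top pictures before and after show no pixel change around the soap, mug and brush. |

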